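# Seat the grinder bowl and hold its key switch on

## Robot

A 7-joint arm with a two-finger parallel gripper is mounted at the origin on a cart in front of the work surface, level with it; the furniture and walls round the work are solid. World frame = base frame: x ahead of the robot, y to its left, z up, the work surface at z = 0. Lengths are in m, angles in rad, forces in N, time in s.
With the tool pointing down it reaches from about 0.4 to 0.85 m from the base axis. Payload 4.4 kg.
Tool frame: the origin (TCP) lies where the fingers leave the gripper's body, on its centre line; the fingertips stand bot.tip_reach ahead of it and the grasp point (between the pads) lies 78 mm ahead of it (bot.tip_reach is the distance from the TCP to the fingertips, in m); z points along the fingers, y is the line along which they close (so a half turn about z gives the same grasp; the last joint's range is limited). The gripper opens to 94 mm and grips with 3 to 60 N. Pads are 16 mm wide; open, the fingers measure 119 mm over their backs; the gripper's body (75 mm by 177 mm) begins 78 mm behind the grasp point.
Start: joints at [-1.278, 0.628, 0.038, 1.517, -0.027, 0.996, -0.02], TCP at [0.228, 0.609, 0.303] pointing down, gripper open.
Joint ranges: [-3.06, 3.06], [-0.37, 2.12], [-1.25, 1.32], [0.18, 2.47], [-1.1, 4.24], [0.23, 1.98], [-2.94, 2.94]. Speed limits (rad/s): [2.57, 2.57, 3.14, 3.14, 3.14, 3.14, 3.14].

## Interface

Orientations are given as a 3x3 rotation matrix whose columns are the frame's x, y, z axes.
In Python, from plant import bot gives the robot as it stands.
- The arm moves only by the tool step_arm, never from a script. Its argument "increments" is a list of rows, each a list of 3 entries, a list of its own where there are three numbers: the finger opening in mm, from 0 to 94, then the shift along the tool's x, y, z in mm, then the turn about the tool's z in degrees. A call has 1 to 12 rows; each row shifts and turns the commanded pose from where the row before left it, along the tool's axes as they then stand; what a row does not reach is not made up. A row lasts 1/12 s, in which the tool goes at most 41.7 mm and 7.16 degrees, less where a joint would pass 70% of its speed; a pose out of reach is approached as far as the arm can. A call is refused whole if a number of a shift passes 41.7 or a number of a turn 7.16, either way. A call with a gripper value outside its range is refused whole. The fingers move at their own pace and stop on an object; "force" is the grip in N (left out, the last holds). Time passes only in rows, so rows that do not move let the fingers close. It gives the time, the measured TCP pose, the force, the opening and the grip force at its end, in the units of the state.
- bot.read_state(): the state, without advancing time (a new reading comes with each control period).
- bot.snapshot(name): name is "scene" or "top" or "wrist"; returns a dict with "img" (420x560x3 uint8, red, green, blue), "range_z" (420x560 float32, m along the optical axis (not along the pixel's ray), 0 where there is no reading), "fx", "fy", "cx", "cy" (pixels), "rvec" (rotation vector, rad) and "tvec" (3), from world to camera coordinates, as OpenCV has them; the wrist camera has in their place "hand_eye" (4x4, takes a point from camera to tool coordinates, whose origin is the TCP and whose axes are the flange's). Camera axes: x right, y down, z forward; pixel columns grow to the right and rows downward; lengths in m; the calibration is good to about 2 mm. A picture is of the moment at which its call begins: read the wrist's pose just before it.
- bot.sign_off(): hands the job in; it is judged then, once.
Trained networks look in a picture, given as the dict that the camera call returned (one of the last four; its "shot" number tells which), for a name from the list of things; names that differ only in an ending like _2 or _b are one class to them, and where a whole thing is asked for, a point or a joint stands for the part that bears it (a point fixed in the world has none). Each returns a list of dicts, best first, with "score" (0 to 1); they miss things now and then, are a little off and sometimes report something else, mostly with a low value. They report only what shows in the picture. A call takes as long as a camera call.
- bot.masks_of(picture, query): "region" (420x560 bool, what is visible of it).
- bot.place_of(picture, query): "position" ([x, y, z] in m, in the coordinates of the camera as it stood for that picture, good to about 4 mm: a listed point, or the origin of a listed thing).
The state is a dict: "time": time; "q": joint angles; "joint_velocities": joint speeds; "tau": joint torques, N m; "eef_pos": TCP position; "orientation": TCP orientation; "wrist_force": force on the tool from outside, world axes, zero at the start; "ft_torque": the same for the moment, N m; "width": finger opening in m; "grip_force": force on a finger pad.
Only numpy, scipy, OpenCV 4.12 (cv2) and the standard library are available. Lean on these libraries where they do the work, as an engineer would, in place of code of your own. Each camera call takes 0.05 s, during which the arm holds its last target. There are 200 camera calls.

## Task

Get the little countertop grinder running: first seat its bowl fully down on the two pegs of the base, then take the key from its wooden holder, push it fully home into the key switch past the sticky pins, and turn it clockwise a quarter turn, as far as the stop. The switch springs back, so finish while still gripping the key and holding it turned; do not disturb the mug, the egg timer or the cream jar.

Things in the scene. Friction and masses are not known exactly. Their poses are not given: they have to be found in the camera images.
- grinder_base: Low white grinder base, a rounded box 130 (x) x 210 (y) x 30 mm high, fixed to the worktop. Origin: centre of its underside. Its front faces its own -x. On its deck: the bowl seat with two pegs 48 mm to its -y side, and the round key switch turret 62 mm to its +y side.
- bowl_seat (a point): Point on the deck of the base (30 mm above the worktop) midway between the two upright steel pegs; axes as grinder_base. The pegs stand 34 mm either side of it along its y, 10 mm thick, 13 mm tall, with tapered tips.
- grinder_bowl: Loose upright grinder bowl, 300 g: black foot plate 66 (x) x 96 (y) x 16 mm with two chamfered 13 mm holes 34 mm either side of centre along y; above it a round steel tub 56 mm wide (22 to 76 mm high) and a fixed black lid 58 mm wide up to 90 mm. Origin: centre of the underside. Seated: origin at bowl_seat, its y along the seat's y (either way round).
- key_holder: Fixed wooden block 60 x 52 x 34 mm with a slot in its top that holds the key upright. Origin: centre of its underside.
- switch_key: Loose key, 40 g, upright, blade down in the holder. Steel blade 18 (x) x 5 (y) mm, 26 mm long, rounded tip; collar 28 x 12 x 4 mm; flat black bow 32 (x) x 10 (y) mm, 30 to 64 mm above the tip. Origin: centre of the tip (8 mm above the worktop at the start); z up through the bow. Grip the bow across its 10 mm (y). Works either way round.
- keyway (a point): Centre of the keyway's mouth, 58 mm above the worktop, on the dark rotor inside a steel collar 52 mm wide (2 mm lower). Keyway 20 (x) x 6.6 (y) mm, chamfered, 28 mm deep; axes turn with the rotor, z up. Two sprung pins at its x ends, met 11 to 16 mm deep, resist the blade with some 10 N; push on, rocking the key a little. Fully home: key collar on the rotor, tip 26 mm below this point.
- key_switch (a joint): Angle of the key switch rotor in rad: 0 at rest, grows clockwise seen from above up to its stop at 1.4. A spring (0.03 N m at rest to 0.1 N m at the stop) turns it back when let go. The key has about 0.12 rad of play in the keyway, so it must turn 1.5 to 1.6 rad to reach the stop.
- red_mug: Red mug, 82 mm in diameter, 85 mm tall, loose bystander. Origin: centre of its underside.
- egg_timer: White round egg timer, 67 mm wide, 57 mm tall, loose bystander. Origin: centre of its underside.
- jar_cream: Small white jar with a blue label, 70 mm wide, 79 mm tall, loose bystander. Origin: centre of its underside.

How it is judged:
By the outcome, as a careful person would: the job done as asked, in the order asked, and still so for the second after the job is handed in, while the arm keeps its last pose, push and grip.
It also fails if it takes over 61 s, if anything falls off the work surface, if the arm or the gripper's body presses on something with over 40 N, if the wrist force passes 120 N, or if a joint passes its speed limit or range.

## Working session

There is one attempt and no reset: what is moved stays moved. The work goes in short steps, Python scripts to look and compute and a tool call to move; the robot and the scene stay as the last step left them, time stands still between calls to the robot, and variables do not carry over. Pictures are saved under pics/ and viewed, at most 10 in all, crops included, and the job is handed in when it is done.

Besides the shell and the picture viewer there is one more tool, called in YAML: its name, and indented under it one key for each argument. step_arm: Moves the arm, as the interface text tells. Its arguments: {"type":"object","properties":{"increments":{"type":"array","items":{"type":"array"}},"force":{"type":"number"}},"required":["increments"]}

```bash
mkdir -p pics; ls; cat > h.py <<'E'
import numpy as np, cv2
from plant import bot
def T(p):
    M=np.eye(4)
    if 'hand_eye' in p:
        s=p['_s']; W=np.eye(4); W[:3,:3]=np.array(s['orientation']); W[:3,3]=s['eef_pos']
        return W@np.array(p['hand_eye'])
    M[:3,:3]=cv2.Rodrigues(np.array(p['rvec'],float))[0]; M[:3,3]=np.ravel(p['tvec'])
    return np.linalg.inv(M)
def snap(n):
    s=bot.read_state(); p=bot.snapshot(n); p['_s']=s; return p
def place(p,q):
    q={k:v for k,v in p.items() if k!='_s'} and q
    r=bot.place_of(p,q); M=T(p)
    return [((M[:3,:3]@np.array(d['position'])+M[:3,3]).round(4).tolist(),round(d['score'],2)) for d in r[:2]]
def cloud(p,mask):
    z=p['range_z']; v,u=np.nonzero(mask&(z>0)); d=z[v,u]
    c=np.stack([(u-p['cx'])/p['fx']*d,(v-p['cy'])/p['fy']*d,d],1); M=T(p)
    return c@M[:3,:3].T+M[:3,3]
def save(p,f): cv2.imwrite('pics/'+f,p['img'][:,:,::-1])
E
python3 - <<'E'
from h import *
a=snap('scene');b=snap('top');c=snap('wrist')
cv2.imwrite('pics/a.png',cv2.resize(np.vstack([a['img'],b['img']])[:,:,::-1],None,fx=.71,fy=.71))
save(b,'b.png')
for n in ['grinder_base','bowl_seat','grinder_bowl','key_holder','switch_key','keyway','red_mug','egg_timer','jar_cream']:
    print(n,place(a,n),place(b,n))
print(bot.read_state(),bot.tip_reach)
E
```

```text
pics
grinder_base [([0.5505, -0.0297, 0.0009], 0.57)] [([0.5509, -0.0304, 0.0014], 0.93), ([0.4285, -0.2858, 0.0015], 0.26)]
bowl_seat [([0.5582, -0.0749, 0.0338], 0.67)] [([0.5618, -0.0777, 0.0327], 0.75), ([0.7046, 0.2242, 0.002], 0.65)]
grinder_bowl [([0.4194, -0.2846, -0.0004], 0.92)] [([0.4285, -0.2856, 0.0012], 0.91)]
key_holder [([0.554, 0.2359, 0.0012], 0.92), ([0.5505, -0.0276, 0.0014], 0.18)] [([0.5526, 0.2359, 0.0032], 0.63), ([0.5513, -0.0281, 0.0004], 0.44)]
switch_key [([0.5522, 0.2382, 0.0081], 0.7)] [([0.5556, 0.2339, 0.0087], 0.44), ([0.5561, 0.2363, -0.0018], 0.2)]
keyway [([0.5419, 0.0348, 0.0604], 0.56)] [([0.5439, 0.0297, 0.057], 0.51)]
red_mug [([0.7014, 0.2272, -0.0009], 0.77)] [([0.7014, 0.2258, 0.0021], 0.87)]
egg_timer [([0.3958, -0.1053, 0.0012], 0.62)] [([0.3894, -0.1107, 0.0008], 0.55)]
jar_cream [([0.4262, -0.4437, -0.005], 0.61)] [([0.4249, -0.4522, 0.0], 0.63), ([0.5433, 0.0324, 0.0596], 0.54)]
{'time': 1.05, 'q': array([-1.27781613,  0.62837168,  0.03847986,  1.51737215, -0.02698515,
        0.99629814, -0.02001303]), 'joint_velocities': array([-2.50799369e-03, -3.29885796e-04, -4.04589917e-04,  8.52046507e-05,
       -5.75764723e-04, -2.92017928e-04, -2.02846710e-03]), 'tau': array([-3.14199883e-05, -5.49597502e+01,  1.14310216e+00, -1.86946052e+01,
       -5.24184143e-02,  1.58744882e-02,  2.43250020e-05]), 'eef_pos': array([0.22821511, 0.60864933, 0.30270536]), 'orientation': array([[-9.36321249e-01,  3.51144585e-01, -1.25431657e-05],
       [ 3.51144583e-01,  9.36321246e-01,  7.69153383e-05],
       [ 3.87528371e-05,  6.76130009e-05, -9.99999997e-01]]), 'wrist_force': array([-0.44933399, -0.76898257, -0.47244781]), 'ft_torque': array([0.00068325, 0.03115753, 0.00514632]), 'grip_force': 0.0, 'width': 0.0938675595559582} 0.0972
```

View pics/a.png

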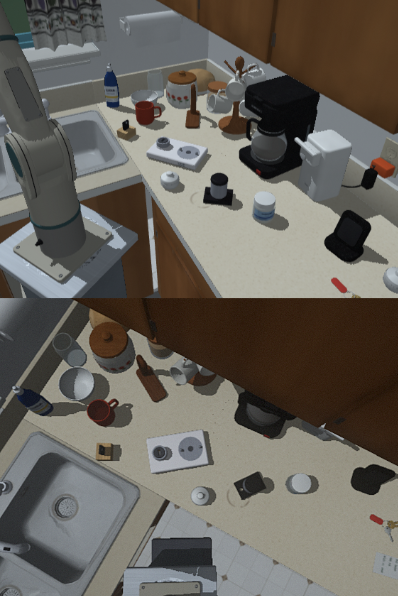

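View pics/b.png

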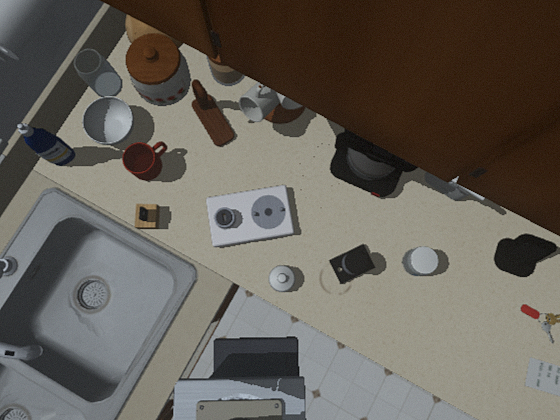

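```bash
python3 - <<'E'
from h import *
a=snap('scene');b=snap('top')
def rect(P): 
    r=cv2.minAreaRect((P[:,:2]*1000).astype(np.float32)); return [np.round(x,1) for x in r]
for nm,p in (('scene',a),('top',b)):
  for n,z0,z1 in [('grinder_base',.024,.036),('grinder_bowl',.008,.022),('grinder_bowl',.08,.1),('key_holder',.028,.04),('switch_key',.05,.08),('red_mug',.0,.1),('egg_timer',0,.1),('jar_cream',0,.1)]:
    r=bot.masks_of(p,n)
    if not r: print(nm,n,None);continue
    P=cloud(p,r[0]['region']); P=P[(P[:,2]>z0)&(P[:,2]<z1)]
    if len(P)>5: print(nm,n,round(r[0]['score'],2),len(P),rect(P),P.mean(0).round(3),P[:,2].max().round(3))
E
```

```text
scene grinder_base 0.69 1808 [array([546.7, -30.8]), array([135. , 209.9]), np.float64(8.0)] [ 0.54  -0.046  0.03 ] 0.036
scene grinder_bowl 0.89 504 [array([ 420.2, -286.9]), array([69.1, 96.2]), np.float64(24.6)] [ 0.412 -0.292  0.015] 0.021
scene grinder_bowl 0.89 342 [array([ 418.6, -288. ]), array([55.3, 54.1]), np.float64(28.3)] [ 0.416 -0.289  0.088] 0.096
scene key_holder 0.64 157 [array([548.3, 231.6]), array([61.3, 58.5]), np.float64(0.4)] [0.542 0.227 0.034] 0.039
scene switch_key None
scene red_mug 0.81 865 [array([740.6, 235.8]), array([194.8, 103. ]), np.float64(5.5)] [0.684 0.23  0.053] 0.088
scene egg_timer 0.84 532 [array([ 383.9, -110.3]), array([64.1, 62.4]), np.float64(72.6)] [ 0.375 -0.118  0.036] 0.062
scene jar_cream 0.92 1224 [array([ 429.8, -460.3]), array([68.2, 96.8]), np.float64(46.8)] [ 0.406 -0.455  0.054] 0.083
top grinder_base 0.64 3631 [array([552.2, -31.9]), array([130.6, 209.7]), np.float64(8.3)] [ 0.551 -0.038  0.031] 0.036
top grinder_bowl 0.8 443 [array([ 425.1, -288.6]), array([65.6, 96.4]), np.float64(24.7)] [ 0.421 -0.279  0.017] 0.022
top grinder_bowl 0.8 468 [array([ 425. , -287.7]), array([56.3, 55.5]), np.float64(18.3)] [ 0.424 -0.287  0.09 ] 0.097
top key_holder 0.82 388 [array([555.1, 232. ]), array([53.9, 59.1]), np.float64(88.6)] [0.554 0.23  0.035] 0.04
top switch_key 0.43 77 [array([555.8, 230. ]), array([32., 10.]), np.float64(4.5)] [0.555 0.229 0.068] 0.078
top red_mug 0.9 1236 [array([706. , 232.8]), array([ 81.8, 111.6]), np.float64(72.7)] [0.699 0.236 0.045] 0.092
top egg_timer 0.81 577 [array([ 391.1, -110.4]), array([66.2, 64.1]), np.float64(89.0)] [ 0.39  -0.11   0.042] 0.062
top jar_cream 0.88 877 [array([ 427.4, -464.4]), array([69.8, 97.7]), np.float64(7.8)] [ 0.424 -0.443  0.067] 0.085
```

step_arm:
  increments:
    - [94, [-25, -28, 0], -5.8]
    - [94, [-25, -28, 0], -5.8]
    - [94, [-25, -28, 0], -5.8]
    - [94, [-25, -28, 0], -5.8]
    - [94, [-25, -28, 0], -5.6]
    - [94, [-11, -37, 0], 0]
    - [94, [-11, -37, 0], 0]
    - [94, [-11, -37, 0], 0]
    - [94, [-11, -37, 0], 0]
    - [94, [-11, -37, 0], 0]
    - [94, [-11, -37, 0], 0]
    - [94, [-11, -37, 0], 0]

```text
time: 2.95
eef_pos: [0.4428, 0.2054, 0.303]
orientation: [[-0.99, -0.143, 0.001], [-0.143, 0.99, 0.0], [-0.001, 0.0, -1.0]]
wrist_force: [-0.2, 0.2, -0.9]
width: 0.0937
grip_force: 0.0
```

step_arm:
  increments:
    - [94, [-11, -37, 0], 0]
    - [94, [-11, -37, 0], 0]
    - [94, [0, -37, 0], 0]
    - [94, [10, -37, 4], 0]
    - [94, [10, -37, 4], 0]
    - [94, [10, -37, 4], 0]
    - [94, [10, -37, 4], 0]
    - [94, [10, -37, 4], 0]
    - [94, [10, -30, 4], 0]
    - [94, [10, -20, 0], 0]
    - [94, [0, 0, 0], 0]

```text
time: 3.87
eef_pos: [0.4425, -0.1473, 0.2786]
orientation: [[-0.991, -0.135, -0.001], [-0.135, 0.991, -0.002], [0.002, -0.002, -1.0]]
wrist_force: [-0.4, 0.4, -0.0]
width: 0.0941
grip_force: 0.0
```

```bash
cat >> h.py <<'E'
def rel(pos,yawy=None,s=None):
    "tool-frame mm to bring TCP to world pos; turn in deg to bring tool y to world angle yawy"
    s=s or bot.read_state(); R=np.array(s['orientation']); d=R.T@(np.array(pos)-s['eef_pos'])*1000
    a=np.degrees(np.arctan2(R[1,1],R[0,1])); 
    return d.round(1), round(a,2), None if yawy is None else round(-((yawy-a+180)%360-180),2)
def rect(P): 
    r=cv2.minAreaRect((P[:,:2]*1000).astype(np.float32)); return [np.round(x,1) for x in r]
E
python3 - <<'E'
from h import *
c=snap('wrist'); save(c,'c.png'); s=c['_s']; print(s['time'],s['eef_pos'],s['q'].round(2))
print(np.array(c['hand_eye']).round(3))
for n in ['grinder_bowl','bowl_seat']: print(n,place(c,n))
r=bot.masks_of(c,'grinder_bowl')
if r:
  P=cloud(c,r[0]['region'])
  for a,b in ((.008,.02),(.08,.1)): print(rect(P[(P[:,2]>a)&(P[:,2]<b)]))
print(rel([.423,-.287,.25],114.7))
E
```

```text
3.8667 [ 0.44246827 -0.14734181  0.27856049] [ 0.28  0.41 -0.03  2.04  0.02  0.7   1.94]
[[ 0.001 -0.968 -0.251  0.073]
 [ 1.     0.001  0.     0.001]
 [-0.    -0.251  0.968 -0.081]
 [ 0.     0.     0.     1.   ]]
grinder_bowl [([0.4213, -0.2886, -0.0036], 0.68)]
bowl_seat [([0.5618, -0.0779, 0.0277], 0.56)]
[array([ 417.9, -273.7]), array([66.3, 69. ]), np.float64(23.7)]
[array([ 422.7, -284.9]), array([56.6, 55.3]), np.float64(29.8)]
(array([  42.7, -141.4,   28.7]), np.float64(98.33), np.float64(-16.37))
```

View pics/c.png

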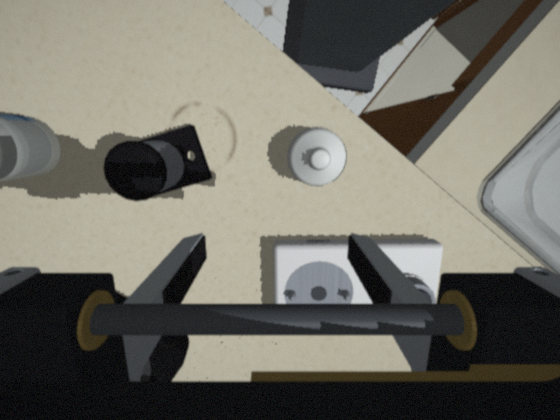

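step_arm:
  increments:
    - [94, [10, -36, 8], -4.1]
    - [94, [8, -36, 8], -4.1]
    - [94, [5, -36, 8], -4.1]
    - [94, [2, -30, 4], -4.1]
    - [94, [0, 0, 0], 0]
    - [94, [0, 0, 0], 0]

```text
time: 4.57
eef_pos: [0.4542, -0.2808, 0.2502]
orientation: [[-0.909, -0.416, 0.0], [-0.416, 0.909, 0.001], [-0.0, 0.001, -1.0]]
wrist_force: [-0.3, 0.1, -0.6]
width: 0.094
grip_force: 0.0
```

```bash
python3 - <<'E'
from h import *
c=snap('wrist'); s=c['_s']; print(s['time'],s['eef_pos'],s['q'].round(2))
print(place(c,'grinder_bowl'))
r=bot.masks_of(c,'grinder_bowl')
if r:
  P=cloud(c,r[0]['region'])
  for a,b in ((.008,.02),(.08,.1)): print(rect(P[(P[:,2]>a)&(P[:,2]<b)]))
print(rel([.423,-.287,.136],114.7))
E
```

```text
4.5667 [ 0.45417228 -0.28083686  0.25019449] [ 0.58  0.53 -0.11  1.9   0.08  0.72  2.42]
[([0.4231, -0.289, -0.0041], 0.62)]
[array([ 423.4, -286.5]), array([66.2, 96.1]), np.float64(24.3)]
[array([ 422.8, -286.8]), array([56.3, 56.8]), np.float64(69.2)]
(array([ 31.8,   5.1, 114.8]), np.float64(114.8), np.float64(0.1))
```

step_arm:
  increments:
    - [94, [32, 5, 0], 0]
    - [94, [0, 0, 36], 0]
    - [94, [0, 0, 36], 0]
    - [94, [0, 0, 34], 0]
    - [94, [0, 0, 9], 0]
    - [94, [0, 0, 0], 0]
    - [45, [0, 0, 0], 0]
    - [45, [0, 0, 0], 0]
    - [45, [0, 0, 0], 0]
    - [45, [0, 0, 0], 0]
    - [45, [0, 0, 0], 0]
    - [45, [0, 0, 0], 0]
  force: 25

```text
time: 5.72
eef_pos: [0.4224, -0.2896, 0.1364]
orientation: [[-0.909, -0.417, 0.001], [-0.417, 0.909, -0.0], [-0.0, -0.001, -1.0]]
wrist_force: [0.6, 0.8, 3.2]
width: 0.0573
grip_force: 8.9
```

```bash
python3 - <<'E'
from h import *
s=bot.read_state(); print(s['width'],s['grip_force'])
b=snap('top'); 
r=bot.masks_of(b,'grinder_base'); P=cloud(b,r[0]['region'])
print(rect(P[(P[:,2]>.024)&(P[:,2]<.036)]),place(b,'bowl_seat'),place(b,'keyway'))
print(rel([.423,-.287,.136]), rel([.5615,-.0775,.2],98.2))
E
```

```text
0.05730463844258405 8.858970561996102Traceback (most recent call last):
  File "<stdin>", line 4, in <module>
IndexError: list index out of range
```

step_arm:
  increments:
    - [45, [0, 0, -4], 0]
    - [45, [0, 0, -30], 0]
    - [45, [0, 0, -35], 5.5]
    - [45, [0, 0, -35], 5.5]
    - [45, [-10, 9, -30], 5.5]
    - [45, [-29, 26, 0], 0]
    - [45, [-29, 26, 0], 0]
    - [45, [-29, 26, 0], 0]
    - [45, [-29, 26, 0], 0]
    - [45, [-29, 26, 0], 0]
    - [45, [-29, 26, 0], 0]
    - [45, [-22, 17, 0], 0]

```text
time: 6.82
eef_pos: [0.6009, -0.0752, 0.2695]
orientation: [[-0.989, -0.145, 0.0], [-0.145, 0.989, 0.002], [-0.001, 0.002, -1.0]]
wrist_force: [1.3, -0.6, -2.0]
width: 0.0565
grip_force: 25.0
```

step_arm:
  increments:
    - [45, [0, 0, 0], 0]
    - [45, [0, 0, 0], 0]
    - [45, [0, 0, 0], 0]

```text
time: 7.07
eef_pos: [0.5985, -0.0803, 0.2691]
orientation: [[-0.99, -0.141, -0.002], [-0.141, 0.99, -0.001], [0.002, -0.0, -1.0]]
wrist_force: [-0.0, -0.4, -2.6]
width: 0.0569
grip_force: 25.0
```

```bash
python3 - <<'E'
from h import *
c=snap('wrist'); save(c,'d.png'); s=c['_s']; print(s['time'],s['eef_pos'],s['q'].round(2),s['width'],s['grip_force'])
for n in ['grinder_bowl','bowl_seat','keyway']: print(n,place(c,n))
P=cloud(c,c['range_z']>0); h=s['eef_pos'][2]-.136
F=P[(abs(P[:,0]-s['eef_pos'][0])<.08)&(abs(P[:,1]-s['eef_pos'][1])<.08)&(P[:,2]>h-.005)&(P[:,2]<h+.022)]
if len(F)>5: print('foot',rect(F))
for n,a,b in (('grinder_base',.024,.036),('grinder_bowl',h,h+.02)):
  r=bot.masks_of(c,n)
  if r: Q=cloud(c,r[0]['region']); Q=Q[(Q[:,2]>a)&(Q[:,2]<b)]; print(n,rect(Q) if len(Q)>5 else 0)
pg=P[(P[:,2]>.036)&(P[:,2]<.048)&(abs(P[:,0]-.56)<.04)&(abs(P[:,1]+.078)<.06)]
print('pegs',len(pg),pg[pg[:,1]>-.078].mean(0),pg[pg[:,1]<-.078].mean(0))
E
```

```text
7.0667 [ 0.59845427 -0.0802549   0.26909193] [ 0.09  0.6  -0.01  1.69  0.01  0.86  1.79] 0.056916930330154956 24.999652434178188
grinder_bowl [([0.599, -0.0828, 0.1302], 0.8), ([0.537, 0.0305, 0.0604], 0.43)]
bowl_seat [([0.5589, -0.0776, 0.0289], 0.64)]
keyway [([0.537, 0.033, 0.0589], 0.82)]
foot [array([586.2, -80.9]), array([40.1, 96.3]), np.float64(7.4)]
grinder_bowl [array([586.2, -80.9]), array([40.1, 96.3]), np.float64(7.4)]
pegs 136 [ 0.55273545 -0.04395434  0.0401875 ] [ 0.56262298 -0.11067815  0.04012009]
```

View pics/d.png

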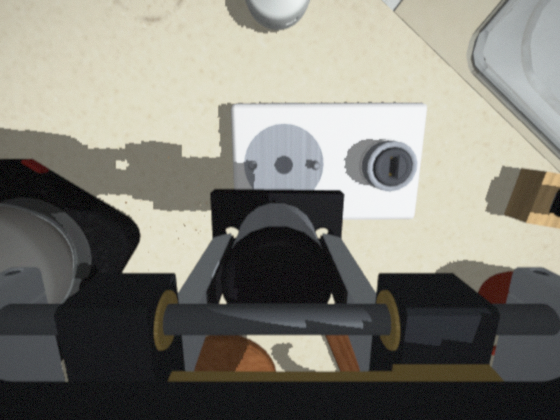

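step_arm:
  increments:
    - [45, [20, 4, 0], -1]
    - [45, [20.7, 3.7, 10], 0]
    - [45, [0, 0, 32], 0]
    - [45, [0, 0, 32], 0]
    - [45, [0, 0, 8], 0]
    - [45, [0, 0, 0], 0]
    - [45, [0, 0, 0], 0]

```text
time: 7.95
eef_pos: [0.5585, -0.0782, 0.1881]
orientation: [[-0.987, -0.158, 0.0], [-0.158, 0.987, -0.0], [-0.0, -0.0, -1.0]]
wrist_force: [-0.0, 0.0, -1.4]
width: 0.0567
grip_force: 25.0
```

step_arm:
  increments:
    - [45, [0, 0, 3], 0]
    - [45, [0, 0, 3], 0]
    - [45, [0, 0, 3], 0]
    - [45, [0, 0, 3], 0]
    - [45, [0, 0, 0], 0]

```text
time: 8.37
eef_pos: [0.5579, -0.0779, 0.1754]
orientation: [[-0.987, -0.159, -0.0], [-0.159, 0.987, 0.0], [0.0, 0.0, -1.0]]
wrist_force: [0.1, -0.4, -2.7]
width: 0.057
grip_force: 25.0
```

step_arm:
  increments:
    - [45, [0, 0, 3], 0]
    - [45, [0, 0, 3], 0]
    - [45, [0, 0, 3], 0]
    - [45, [0, 0, 1.5], 0]
    - [45, [0, 0, 0], 0]
    - [45, [0, 0, 0], 0]

```text
time: 8.87
eef_pos: [0.5577, -0.0781, 0.1663]
orientation: [[-0.987, -0.159, -0.0], [-0.159, 0.987, -0.0], [0.0, -0.0, -1.0]]
wrist_force: [-3.9, -0.0, 10.4]
width: 0.0566
grip_force: 25.0
```

step_arm:
  increments:
    - [94, [0, 0, -1], 0]
    - [94, [0, 0, 0], 0]
    - [94, [0, 0, 0], 0]
    - [94, [0, 0, 0], 0]
    - [94, [0, 0, -25], 0]
    - [94, [0, 0, -40], 0]
    - [94, [-5, 18, -38], 0]
    - [94, [-10, 34, 0], 0]
    - [94, [-10, 34, 0], 0]
    - [94, [-10, 34, 0], 0]
    - [94, [-10, 34, 0], 0]
    - [94, [-10, 34, 0], 0]

```text
time: 9.87
eef_pos: [0.5824, 0.1178, 0.2685]
orientation: [[-0.987, -0.159, 0.0], [-0.159, 0.987, 0.0], [-0.0, 0.0, -1.0]]
wrist_force: [0.8, -1.0, 0.2]
width: 0.0942
grip_force: 0.0
```

step_arm:
  increments:
    - [50, [-10, 34, 0], 0]
    - [50, [-10, 34, 0], 3]
    - [50, [-11, 34, 0], 3]
    - [50, [0, 0, 0], 0]
    - [50, [0, 0, 0], 0]
    - [50, [0, 0, 0], 0]

```text
time: 10.37
eef_pos: [0.5985, 0.2206, 0.268]
orientation: [[-0.998, -0.055, -0.001], [-0.055, 0.998, -0.001], [0.001, -0.001, -1.0]]
wrist_force: [-0.7, -0.8, -0.4]
width: 0.0574
grip_force: 0.0
```

```bash
python3 - <<'E'
from h import *
c=snap('wrist'); save(c,'e.png'); s=c['_s']; print(s['time'],s['eef_pos'],s['q'].round(2),s['width'])
for n in ['switch_key','key_holder']: print(n,place(c,n))
for n,a,b in (('key_holder',.028,.038),('switch_key',.06,.08)):
  r=bot.masks_of(c,n)
  if r: Q=cloud(c,r[0]['region']); Q=Q[(Q[:,2]>a)&(Q[:,2]<b)]; print(n,rect(Q) if len(Q)>5 else 0,np.median(Q[:,2]))
b=snap('top')
r=bot.masks_of(b,'grinder_bowl'); print(place(b,'grinder_bowl'))
if r:
  Q=cloud(b,r[0]['region'])
  for lo,hi in ((.04,.05),(.1,.13)): F=Q[(Q[:,2]>lo)&(Q[:,2]<hi)]; print(rect(F),np.median(F[:,2]))
np.save('/tmp/x.npy',Q)
a=snap('scene'); 
cv2.imwrite('pics/f.png',np.hstack([cv2.resize(c['img'],(400,300)),cv2.resize(a['img'][150:300,150:350],(400,300))])[:,:,::-1])
E
```

```text
10.3667 [0.5985116  0.22055514 0.26802706] [-0.41  0.65  0.02  1.59 -0.02  0.91  1.24] 0.05738764489490204
switch_key [([0.5513, 0.2307, 0.0083], 0.76)]
key_holder [([0.5515, 0.2334, 0.0054], 0.67), ([0.5506, 0.2327, -0.0003], 0.55)]
key_holder [array([554.6, 233.9]), array([52.1, 60.1]), np.float64(88.5)] 0.03327824819964176
switch_key [array([554. , 233.8]), array([10.4, 30.9]), np.float64(87.8)] 0.07071051370766229
[([0.5674, -0.079, 0.0309], 0.79)]
[array([560.3, -78.6]), array([66.5, 96. ]), np.float64(8.3)] 0.046750040140454585
[array([559.9, -78.9]), array([54.2, 56.2]), np.float64(88.9)] 0.12051243280625046
```

View pics/f.png

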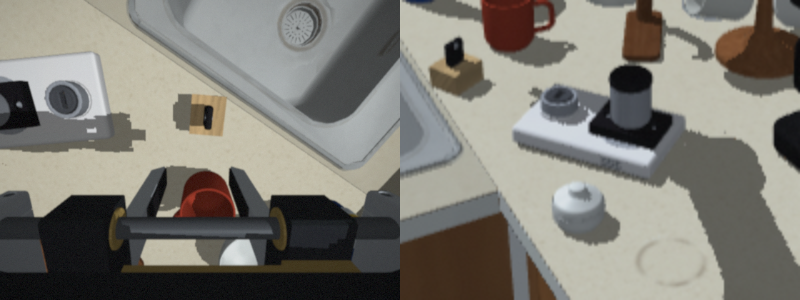

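step_arm:
  increments:
    - [50, [0, 0, 0], 5]
    - [50, [22, 6, 15], 0]
    - [50, [23, 5.5, 15], 0]
    - [50, [0, 0, 35], 0]
    - [50, [0, 0, 35], 0]
    - [50, [0, 0, 20], 0]
    - [50, [0, 0, 10], 0]
    - [50, [0, 0, 0], 0]
    - [0, [0, 0, 0], 0]
    - [0, [0, 0, 0], 0]
    - [0, [0, 0, 0], 0]
    - [0, [0, 0, 0], 0]
  force: 45

```text
time: 11.82
eef_pos: [0.5548, 0.2346, 0.14]
orientation: [[-0.999, 0.033, 0.002], [0.033, 0.999, 0.001], [-0.002, 0.001, -1.0]]
wrist_force: [1.0, 0.3, 0.7]
width: 0.0271
grip_force: 0.0
```

step_arm:
  increments:
    - [0, [0, 0, 0], 0]
    - [0, [0, 0, 0], 0]

```text
time: 11.98
eef_pos: [0.5544, 0.2345, 0.1392]
orientation: [[-0.999, 0.032, 0.001], [0.032, 0.999, 0.001], [-0.001, 0.001, -1.0]]
wrist_force: [-0.1, -0.5, 1.1]
width: 0.0135
grip_force: 0.3
```

step_arm:
  increments:
    - [0, [0, 0, 0], 0]
    - [0, [0, 0, 0], 0]
    - [0, [0, 0, -15], 0]
    - [0, [0, 0, -30], 0]
    - [0, [0, 0, -35], -5]
    - [0, [0, 0, -30], -5]
    - [0, [0, -34, 0], 0]
    - [0, [0, -34, 0], 0]
    - [0, [0, -34, 0], 0]
    - [0, [0, -34, 0], 0]
    - [0, [-1, -34, 0], 0]
    - [0, [-1, -34, 0], 0]

```text
time: 12.98
eef_pos: [0.5848, 0.0311, 0.2485]
orientation: [[-0.99, -0.142, -0.0], [-0.142, 0.99, -0.0], [0.0, 0.0, -1.0]]
wrist_force: [0.3, -0.2, -0.1]
width: 0.0096
grip_force: 45.0
```

step_arm:
  increments:
    - [0, [0, 0, 0], 0]
    - [0, [0, 0, 0], 0]
    - [0, [0, 0, 0], 0]

```text
time: 13.23
eef_pos: [0.5847, 0.0334, 0.2484]
orientation: [[-0.99, -0.142, -0.001], [-0.142, 0.99, 0.001], [0.0, 0.001, -1.0]]
wrist_force: [-0.2, 0.7, -0.3]
width: 0.0099
grip_force: 45.0
```

```bash
python3 - <<'E'
from h import *
c=snap('wrist'); s=c['_s']; print(s['time'],s['eef_pos'],s['q'].round(2),s['width'],s['grip_force'],s['orientation'][:2,1])
for n in ['switch_key','keyway']: print(n,place(c,n))
P=cloud(c,c['range_z']>0)
F=P[(np.hypot(P[:,0]-.538,P[:,1]-.032)<.035)&(P[:,2]>.05)&(P[:,2]<.064)]
print('turret',cv2.minEnclosingCircle((F[:,:2]*1000).astype(np.float32)),np.percentile(F[:,2],[5,50,95]))
pg=P[(np.hypot(P[:,0]-.538,P[:,1]-.032)<.017)&(P[:,2]>.02)&(P[:,2]<.052)]
print('slot',len(pg),rect(pg) if len(pg)>5 else 0)
np.savez('/tmp/c.npz',**{k:v for k,v in c.items() if k!='_s'},R=s['orientation'],t=s['eef_pos'])
cv2.imwrite('pics/g.png',np.hstack([cv2.resize(c['img'],(400,300)),cv2.resize(c['img'][60:210,180:380],(400,300),interpolation=cv2.INTER_CUBIC)])[:,:,::-1])
E
```

```text
13.2333 [0.58471683 0.0333837  0.24835498] [-0.09  0.6  -0.02  1.76  0.02  0.78  1.59] 0.009897666236352569 45.00009834766388 [-0.14166639  0.98991385]
switch_key [([0.5839, 0.0337, 0.1165], 0.62), ([0.5528, 0.2306, -0.0022], 0.56)]
keyway [([0.5408, 0.0289, 0.0622], 0.68), ([0.549, -0.0294, -0.0045], 0.55)]
turret ((541.923583984375, 31.521120071411133), 25.924331665039062) [0.05369462 0.05619552 0.05843306]
slot 174 [array([534.7,  34.8]), array([29.3, 24.7]), np.float64(30.6)]
```

View pics/g.png

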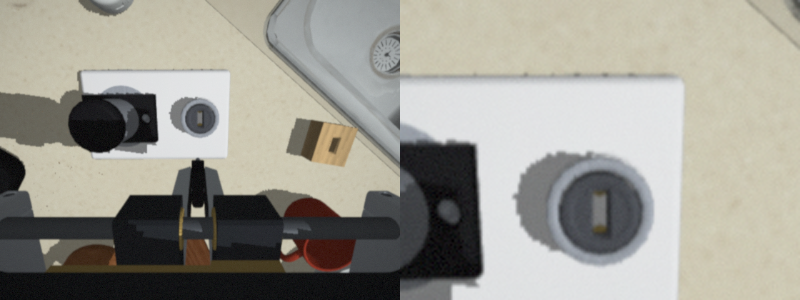

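```bash
python3 - <<'E'
from h import *
c=snap('wrist'); s=c['_s']; M=T(c); I=c['img']
def ray(u,v,z):
    d=M[:3,:3]@np.array([(u-c['cx'])/c['fx'],(v-c['cy'])/c['fy'],1]); return (M[:3,3]+d*(z-M[2,3])/d[2]).round(4)
g=cv2.cvtColor(I,cv2.COLOR_RGB2GRAY); x0,y0=262,145
sub=g[y0:y0+44,x0:x0+38]; 
w=(sub>115)&(np.hypot(*(np.indices(sub.shape)-np.array([[[21]],[[18]]])))<12)
pts=np.argwhere(w)[:,::-1]+[x0,y0]; print('slot px',len(pts),cv2.minAreaRect(pts.astype(np.float32)))
m=pts.mean(0); print('slot world',ray(m[0],m[1],.050),ray(m[0],m[1],.058))
for r in bot.masks_of(c,'switch_key')[:2]:
    Q=cloud(c,r['region']); Q=Q[Q[:,2]>.1]; 
    if len(Q)<5: continue
    L=(Q-s['eef_pos'])@s['orientation']*1000; print('key in tool',np.percentile(L,[2,50,98],axis=0).round(1).tolist(),len(L))
print(sub[8:36:1,10:28].tolist() if len(pts)<20 else '')
print(rel([.5417,.0315,.2],98.3))
E
```

```text
slot px 60 ((278.0, 164.0), (12.0, 4.0), 90.0)
slot world [0.5406 0.0311 0.05  ] [0.5398 0.031  0.058 ]
key in tool [[-13.7, -3.6, 66.7], [6.5, 1.5, 68.6], [16.0, 6.5, 101.9]] 1173

(array([43. ,  3.5, 48.5]), np.float64(98.28), np.float64(-0.02))
```

step_arm:
  increments:
    - [0, [20, 1.2, 15], 0]
    - [0, [20, 1.2, 20], 0]
    - [0, [3.4, 0, 14], 0]
    - [0, [0, 0, 5], 0]
    - [0, [0, 0, 0], 0]
    - [0, [0, 0, 0], 0]

```text
time: 13.98
eef_pos: [0.5427, 0.0295, 0.1949]
orientation: [[-0.99, -0.142, 0.001], [-0.142, 0.99, 0.0], [-0.001, 0.0, -1.0]]
wrist_force: [1.0, -1.0, 0.8]
width: 0.0095
grip_force: 45.0
```

```bash
python3 - <<'E'
from h import *
c=snap('wrist'); s=c['_s']; print(s['eef_pos'],s['wrist_force'],rel([.5415,.0304,.1935],98.3)[0])
cv2.imwrite('pics/i.png',cv2.resize(c['img'][60:300,180:380],(500,600))[:,:,::-1])
E
```

```text
[0.54273442 0.02946462 0.19494785] [ 0.95921079 -1.0358613   0.78494414] [1.3 1.2 1.8]
```

View pics/i.png

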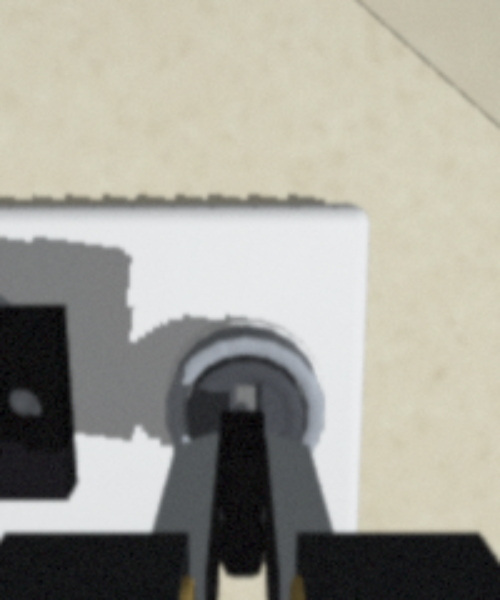

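step_arm:
  increments:
    - [0, [0, 0, 0], 0]
    - [0, [0, 0, 0], 0]

```text
time: 14.2
eef_pos: [0.5426, 0.029, 0.1953]
orientation: [[-0.99, -0.142, 0.002], [-0.142, 0.99, 0.0], [-0.002, -0.0, -1.0]]
wrist_force: [-0.1, -0.1, -0.4]
width: 0.0096
grip_force: 45.0
```

step_arm:
  increments:
    - [0, [0, 0, 0], 0]

```text
time: 14.28
eef_pos: [0.5422, 0.029, 0.1951]
orientation: [[-0.99, -0.142, 0.001], [-0.142, 0.99, 0.0], [-0.001, -0.0, -1.0]]
wrist_force: [-0.1, -0.1, 0.1]
width: 0.0099
grip_force: 45.0
```

```bash
python3 - <<'E'
from h import *
c=snap('wrist'); s=c['_s']; M=T(c); print(s['eef_pos'],c['fx'],c['cx'])
g=cv2.cvtColor(c['img'],cv2.COLOR_RGB2GRAY)
print(g[212:232:2,262:296].tolist())
def uv(p): 
    q=np.linalg.inv(M)@np.array([*p,1]); return (c['fx']*q[0]/q[2]+c['cx']).round(1),(c['fy']*q[1]/q[2]+c['cy']).round(1)
print(uv([.5415,.0304,.058]),uv([.5415,.0304,.030]))
W=np.eye(4);W[:3,:3]=s['orientation'];W[:3,3]=s['eef_pos']
for p in ([16,0,67],[16,5,67],[16,-5,67]): print(uv((W@np.array([p[0]/1e3,p[1]/1e3,p[2]/1e3,1]))[:3]))
print(g[238:300:12,262:296].tolist())
P=cloud(c,c['range_z']>0); F=P[(np.hypot(P[:,0]-.5415,P[:,1]-.0305)<.035)&(P[:,2]>.045)&(P[:,2]<.062)]; L=(F-s['eef_pos'])@s['orientation']*1000
print(np.percentile(L,[1,99],axis=0))
E
```

```text
[0.54220421 0.02896166 0.19510321] 289.49533683789457 276.5278458115625
[[61, 70, 77, 76, 78, 76, 79, 79, 76, 79, 77, 80, 71, 77, 79, 78, 75, 74, 74, 73, 75, 70, 73, 71, 73, 75, 76, 80, 77, 80, 83, 83, 82, 67], [74, 76, 82, 79, 77, 80, 79, 79, 80, 77, 81, 84, 87, 91, 90, 92, 89, 87, 82, 79, 67, 59, 57, 64, 76, 74, 77, 75, 75, 77, 78, 82, 82, 87], [64, 69, 61, 64, 71, 72, 74, 75, 75, 75, 79, 80, 93, 115, 121, 120, 121, 121, 118, 113, 88, 63, 56, 65, 77, 76, 81, 76, 72, 72, 74, 79, 79, 84], [42, 43, 47, 44, 44, 43, 47, 51, 47, 51, 56, 75, 96, 113, 123, 121, 124, 124, 121, 115, 91, 61, 55, 64, 73, 77, 78, 78, 81, 75, 72, 73, 76, 78], [41, 44, 42, 42, 45, 44, 44, 45, 42, 42, 53, 75, 88, 103, 104, 108, 113, 118, 125, 114, 89, 59, 53, 67, 77, 79, 80, 77, 80, 77, 76, 74, 75, 74], [39, 40, 40, 45, 40, 43, 42, 43, 36, 41, 51, 72, 71, 73, 71, 76, 91, 105, 117, 113, 86, 58, 54, 66, 77, 77, 79, 78, 78, 78, 77, 74, 70, 78], [38, 40, 43, 40, 40, 43, 34, 29, 23, 31, 36, 38, 42, 37, 36, 42, 48, 54, 61, 62, 43, 33, 41, 58, 76, 78, 78, 81, 80, 78, 79, 76, 73, 75], [42, 40, 44, 44, 46, 38, 21, 12, 13, 
[... 794 characters left out ...]
12, 7, 18, 40, 72, 83, 86, 86, 85, 88, 86, 83], [85, 83, 63, 31, 22, 11, 17, 22, 15, 16, 16, 15, 13, 17, 9, 14, 19, 14, 11, 21, 17, 7, 22, 25, 12, 18, 36, 65, 79, 89, 85, 85, 87, 87], [81, 58, 39, 21, 27, 13, 11, 6, 9, 19, 19, 8, 17, 14, 12, 17, 15, 15, 21, 16, 17, 18, 11, 13, 17, 16, 21, 27, 56, 79, 84, 86, 86, 87], [51, 25, 13, 21, 27, 77, 122, 82, 30, 15, 15, 7, 14, 17, 16, 17, 17, 14, 10, 18, 25, 28, 85, 137, 88, 23, 17, 18, 24, 55, 79, 87, 85, 83], [46, 20, 21, 29, 68, 138, 187, 201, 201, 202, 205, 204, 207, 207, 206, 208, 205, 207, 204, 206, 205, 204, 206, 187, 135, 64, 18, 27, 24, 42, 75, 83, 83, 78]]
[[ -8.41955666 -21.66017801 136.21806395]
 [ 25.71053678  26.63172351 148.75286712]]
```

step_arm:
  increments:
    - [0, [0.6, 1.4, 0], 0]
    - [0, [0, 0, 3], 0]
    - [0, [0, 0, 3], 0]
    - [0, [0, 0, 2], 0]
    - [0, [0, 0, 2], 0]
    - [0, [0, 0, 0], 0]
    - [0, [0, 0, 0], 0]

```text
time: 14.92
eef_pos: [0.5408, 0.0302, 0.1843]
orientation: [[-0.99, -0.142, -0.0], [-0.142, 0.99, -0.0], [0.0, 0.0, -1.0]]
wrist_force: [0.4, -0.9, 0.1]
width: 0.0098
grip_force: 45.0
```

step_arm:
  increments:
    - [0, [0, 0, 2], 0]
    - [0, [0, 0, 2], 0]
    - [0, [0, 0, 1], 0]
    - [0, [0, 0, 0], 0]
    - [0, [0, 0, 0], 0]

```text
time: 15.33
eef_pos: [0.5408, 0.0302, 0.1795]
orientation: [[-0.99, -0.142, -0.0], [-0.142, 0.99, -0.0], [0.0, 0.0, -1.0]]
wrist_force: [0.2, 0.1, 0.2]
width: 0.0095
grip_force: 45.0
```

Inside by about 10 mm, no side force. Now past the pins, rocking slightly.

step_arm:
  increments:
    - [0, [0, 0, 2], 1.5]
    - [0, [0, 0, 2], -3]
    - [0, [0, 0, 2], 3]
    - [0, [0, 0, 2], -3]
    - [0, [0, 0, 1], 3]
    - [0, [0, 0, 0], -1.5]
    - [0, [0, 0, 0], 0]

```text
time: 15.92
eef_pos: [0.5414, 0.0305, 0.1707]
orientation: [[-0.99, -0.144, 0.001], [-0.144, 0.99, 0.0], [-0.001, 0.0, -1.0]]
wrist_force: [1.7, 0.6, -1.3]
width: 0.0095
grip_force: 45.0
```

step_arm:
  increments:
    - [0, [0, 0, 2], 1]
    - [0, [0, 0, 2], -2]
    - [0, [0, 0, 2], 2]
    - [0, [0, 0, 1], -1]
    - [0, [0, 0, 0], 0]
    - [0, [0, 0, 0], 0]

```text
time: 16.42
eef_pos: [0.5414, 0.0299, 0.1635]
orientation: [[-0.99, -0.141, 0.001], [-0.141, 0.99, -0.0], [-0.001, -0.0, -1.0]]
wrist_force: [2.0, 0.3, 0.9]
width: 0.01
grip_force: 45.0
```

step_arm:
  increments:
    - [0, [0, 0, 1], 0]
    - [0, [0, 0, 1], 0]
    - [0, [0, 0, 0], 0]
    - [0, [0, 0, 0], 0]

```text
time: 16.75
eef_pos: [0.5414, 0.03, 0.1631]
orientation: [[-0.99, -0.141, 0.002], [-0.141, 0.99, -0.0], [-0.002, -0.0, -1.0]]
wrist_force: [-1.2, -0.1, 15.3]
width: 0.0101
grip_force: 45.0
```

step_arm:
  increments:
    - [0, [0, 0, -0.5], 0]
    - [0, [0, 0, 0], 5]
    - [0, [0, 0, 0], 5]
    - [0, [0, 0, 0], 5]
    - [0, [0, 0, 0], 5]
    - [0, [0, 0, 0], 5]
    - [0, [0, 0, 0], 5]
    - [0, [0, 0, 0], 5]
    - [0, [0, 0, 0], 5]
    - [0, [0, 0, 0], 5]
    - [0, [0, 0, 0], 0]

```text
time: 17.67
eef_pos: [0.5413, 0.0303, 0.1632]
orientation: [[-0.798, 0.603, 0.001], [0.603, 0.798, 0.0], [-0.001, 0.001, -1.0]]
wrist_force: [0.5, -0.2, 11.7]
width: 0.0095
grip_force: 45.0
```

```bash
python3 -c "
from h import *
s=bot.read_state();print(s['ft_torque'],s['wrist_force'],s['eef_pos'],rel([.5414,.03,.163],10)[1:],s['q'].round(2))"
```

```text
[-0.00501414 -0.00975046  0.05157926] [ 0.48876976 -0.24426074 11.73318465] [0.54130558 0.03034805 0.1632262 ] (np.float64(52.94), np.float64(42.94)) [-0.23  0.69  0.19  1.95 -0.24  0.53  1.05]
```

step_arm:
  increments:
    - [0, [0, 0, 0], 5]
    - [0, [0, 0, 0], 5]
    - [0, [0, 0, 0], 5]
    - [0, [0, 0, 0], 5]
    - [0, [0, 0, 0], 5]
    - [0, [0, 0, 0], 5]
    - [0, [0, 0, 0], 5]
    - [0, [0, 0, 0], 4]
    - [0, [0, 0, 0], 3]
    - [0, [0, 0, 0], 0]
    - [0, [0, 0, 0], 0]

```text
time: 18.58
eef_pos: [0.5418, 0.0306, 0.1633]
orientation: [[-0.193, 0.981, 0.002], [0.981, 0.193, 0.001], [0.0, 0.003, -1.0]]
wrist_force: [1.3, 0.4, 11.7]
width: 0.0097
grip_force: 45.0
```

```bash
python3 -c "
from h import *
s=bot.read_state();print(s['ft_torque'],s['wrist_force'],s['eef_pos'],rel([.5414,.03,.163],10)[1:],s['q'].round(2))"
```

```text
[ 0.19164949 -0.24496407  0.12460442] [ 1.26041115  0.44598768 11.733965  ] [0.54179066 0.03058597 0.16327668] (np.float64(11.15), np.float64(1.15)) [-0.36  0.71  0.39  1.95 -0.48  0.57  0.55]
```

step_arm:
  increments:
    - [0, [0, 0, 0], 2]
    - [0, [0, 0, 0], 1.5]
    - [0, [0, 0, 0], 0]
    - [0, [0, 0, 0], 0]
    - [0, [0, 0, 0], 0]

```text
time: 19.0
eef_pos: [0.5419, 0.0306, 0.1633]
orientation: [[-0.134, 0.991, 0.003], [0.991, 0.134, 0.001], [0.001, 0.003, -1.0]]
wrist_force: [0.7, 1.3, 11.0]
width: 0.0101
grip_force: 45.0
```

```bash
python3 -c "
from h import *
s=bot.read_state();print(s['ft_torque'],s['wrist_force'],s['eef_pos'],rel([.5414,.03,.163],10)[1:],s['q'].round(2))
b=snap('wrist');a=snap('scene')
cv2.imwrite('pics/j.png',np.hstack([cv2.resize(b['img'],(400,300)),cv2.resize(a['img'][120:300,130:370],(400,300))])[:,:,::-1])"
```

```text
[ 0.19968128 -0.26178101  0.31226505] [ 0.68515962  1.30424601 10.98915119] [0.54187242 0.03062349 0.16328077] (np.float64(7.72), np.float64(-2.28)) [-0.37  0.72  0.41  1.95 -0.5   0.57  0.51]
```

View pics/j.png

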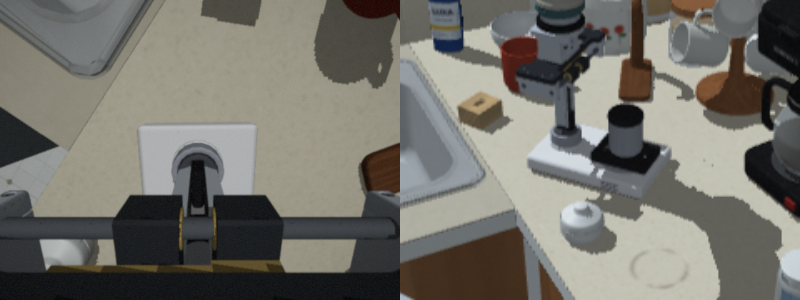

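The picture shows the key down in the turret, still gripped (left half, about 198,180), and the bowl flat on the base (right half, about 627,135). The torque has climbed to 0.31 N m, so the key is against the stop.

```bash
python3 -c "
from plant import bot
print(bot.sign_off())"
```

```text
the job is handed in; nothing more can be done
None
```

The job is handed in at about 19 s: the bowl is seated on its pegs, and the key is fully home, turned about 90° to the stop and still gripped there; the mug, egg timer and cream jar were not touched.

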